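Hang the folded work lantern on the bench stand's twin hook

TASK

The work lantern beside the open drive has its carrying bail folded down: flip the bail upright lightly with a fingertip, without pinching it and without shoving or tipping the lantern, then lift the lantern by the bail and hang it on the twin hook of the bench stand, with the bail lying in both hooks. Lower it gently, loading the hooks with well under twice its weight, and let them carry it for a moment before you let go; leave the other things on the bench as they are.

Things in the scene. Friction and masses are not known exactly. Their poses are not given: they have to be found in the camera images.
- lantern: orange and black LED work lantern standing on the bench, round: foot 92 mm across, head 88 mm across, 120 mm high, 0.5 to 0.7 kg. Origin at the centre of its underside, z up along its axis; the bail's pivot line runs along its y axis, 100 mm above the origin; the bail is folded to its -x side. It tips if the bail is pushed hard
- bail (a joint): angle of the lantern's bail about its pivots in rad: 0 = lying level, pointing to the lantern's -x; grows as it is raised; 1.57 = upright; negative = drooping. Stops at -0.25 and 3.3. Light friction (0.03 N m) keeps it wherever it is left; about a newton at the grip moves it
- bail_grip (a point): middle of the bail's crossbar, 75 mm from the pivot line: a black rubber sleeve 12 mm thick, 36 mm long along the lantern's y, on a 5 mm steel wire with its legs 100 mm apart. Its y axis lies along the crossbar, its -x axis points from the pivots to the crossbar. When upright the crossbar is 175 mm above the lantern's underside, 55 mm above the top of the head
- stand: heavy rigid bench stand, fixed: dark base 200 x 150 x 12 mm, a 20 mm square post at its +x side, front face 85 mm from the seat, and on its top a cross plate with two yellow hooks that point to the stand's -x, so a bail enters from the -x side, above the upturned tips, with the lantern's head passing below the hooks. Origin on the bench straight below the hook seat, z up
- hook_seat (a point): centre of the bail's crossbar when it lies in both hooks, 245 mm above the bench; x points to the post, y along the crossbar. The hooks are 6 mm wire, 60 mm apart (30 mm to either side), bent to a V with 45 degree sides. Underside 11 mm below this point, tips 20 mm before it (-x) and 19 mm above it, backs 9 mm above it 14 mm behind it, plate top 19 mm above it
- keypad: grey drive keypad with buttons and a dark display, 95 x 60 x 20 mm, loose. Origin at the centre of its underside
- cup: white plastic screw cup, 68 mm across, 55 mm high, loose. Origin at the centre of its underside
- cover: grey terminal cover lying open side up, 70 x 100 x 45 mm, loose, origin at the centre of its underside. It lies just in front of the drive it came off, a fixed cream box on a dark heatsink, 220 x 160 x 168 mm, whose near end starts about 0.7 m ahead of the robot
- screwdriver: yellow-handled screwdriver about 200 mm long, loose, lying along its x axis
Not all that is in view belongs to the job. What is shaped like the lantern but green or red is not meant.

How it is judged:
On the way, in this order (a step that is already met when the one before it is completed fails the run):
1. the bail stands upright (within about 15 degrees) while the lantern still stands where it was (value of joint bail between 1.3 and 1.85 rad and distance of lantern from where it was at the start of the episode below 0.02 m and angle between lantern's own z axis and vertical below 0.1 rad), for 0.2 s.
2. the bail lies in the hooks and they carry the lantern's weight (4 N or more) while the fingers still hold it, for 0.4 s (contact force between lantern and stand above 4 N and contact force between the fingers and lantern above 2 N and z of bail_grip in the frame of hook_seat below 0.005 m and distance between bail_grip and hook_seat below 0.02 m), for 0.4 s.
At the end, for the whole second after the job is handed in: the lantern hangs at rest from the stand, its bail's crossbar lying in both hooks (within 8 mm fore and aft, 18 mm sideways and 6 mm in height of the seat, square to the hooks within 0.15 rad), the lantern within 0.3 rad of upright, let go (x of bail_grip in the frame of hook_seat between -0.008 and 0.008 m and y of bail_grip in the frame of hook_seat between -0.018 and 0.018 m and z of bail_grip in the frame of hook_seat between -0.006 and 0.006 m and angle between the y axis of bail_grip and the y axis of hook_seat, either way round below 0.15 rad and contact force between lantern and stand above 3 N and angle between lantern's own z axis and vertical below 0.3 rad and height (world z) of lantern above 0.04 m and linear speed of lantern below 0.06 m/s); the robot touches nothing.
It fails at once if the bail is pinched or forced: more than 12 N from the fingers before it is up (value of joint bail below 1.2 rad and contact force between the fingers and lantern above 12 N).
It fails at once if the lantern is shoved more than 30 mm along the bench or tipped over 0.25 rad while it is still low ((height (world z) of lantern below 0.006 m and distance of lantern from where it was at the start of the episode above 0.03 m) or (height (world z) of lantern below 0.03 m and angle between lantern's own z axis and vertical above 0.25 rad)).
It fails at once if the lantern is pressed on or dropped into the hooks, or knocked against the stand: more than 12 N, about twice its weight (contact force between lantern and stand above 12 N).
It fails at once if the keypad, cup, cover or screwdriver is moved more than 15 mm (distance of any of keypad, cup, cover, screwdriver from where it was at the start of the episode above 0.015 m).
It also fails if it takes over 72 s, if anything falls off the work surface, if the arm or the gripper's body presses on something with over 40 N, if the wrist force passes 120 N, or if a joint passes its speed limit or range.

ROBOT

A 6-joint arm with a two-finger parallel gripper is mounted at the origin on the work surface. World frame = base frame: x ahead of the robot, y to its left, z up, the work surface at z = 0. Lengths are in m, angles in rad, forces in N, time in s.
With the tool pointing down it reaches from about 0.35 to 0.775 m from the base axis. Payload 5.5 kg.
Tool frame: the origin (TCP) lies midway between the tips of the shut fingers; the grasp point (between the pads) lies 19 mm behind it; z points along the fingers, y is the line along which they close (so a half turn about z gives the same grasp; the last joint's range is limited). The gripper opens to 85 mm and grips with 20 to 120 N. Pads are 22 mm wide; open, the fingers measure 114 mm over their backs; the gripper's body (76 mm by 85 mm) begins 54 mm behind the grasp point. The pads swing forward as they close: fully open they stand 13 mm farther back than shut.
Start: joints at [-1.273, 0.313, 0.046, 1.304, 0, 1.431], TCP at [0.244, -0.521, 0.192] pointing down, gripper open.
Joint ranges: [-2.76, 2.76], [-0.86, 1.69], [-1.03, 1.26], [-2.2, 2.34], [-1.47, 1.5], [-3.14, 3.14]. Speed limits (rad/s): [2.57, 2.57, 3.14, 3.14, 3.14, 3.14].

INTERFACE

Orientations are given as a unit quaternion [w, x, y, z].
In Python, from workcell import env gives the robot as it stands.
- The arm moves only by the tool move_arm, never from a script. Its argument "targets" is a list of rows, each a list of 3 entries, a list of its own where there are three numbers: the shift along the tool's x, y, z in mm, then the turn, a rotation vector about the tool's x, y, z in units of 10 degrees (1.0 is 10 degrees), then the closure, from -1 (fully open) to 1 (shut). In form: [[[dx, dy, dz], [ax, ay, az], gripper], ...]. A call has 1 to 5 rows; each row is the pose to reach, as a shift and turn from the pose commanded when the call began, along the tool's axes at that moment; what a row does not reach only later rows make up. A row lasts 1/8 s, in which the tool goes at most 62.5 mm and 10.7 degrees, less where a joint would pass 70% of its speed; a pose out of reach is approached as far as the arm can. A call with a gripper value outside its range is refused whole. The fingers move at their own pace and stop on an object; "squeeze" is the grip in N (left out, the last holds). Time passes only in rows, so rows that repeat a pose let the fingers close. It gives the time, the measured TCP pose, the force, the opening and the grip force at its end, in the units of the state.
- env.get_state(): the state, without advancing time (a new reading comes with each control period).
- env.read_camera(name): name is "side" or "top" or "wrist"; returns a dict with "pixels" (420x560x3 uint8, red, green, blue), "fovy" (degrees; the focal length in pixels is half the picture's height over the tangent of half this angle, whatever the lens; pixels are square), "cx", "cy" (the principal point, pixels), "dist_coeffs" ([k1, k2, p1, p2, k3] as OpenCV has them; the pictures are not rectified), "extrinsics" (4x4, takes a point from world to camera coordinates); the wrist camera has in their place "mount" (4x4, takes a point from camera to tool coordinates, whose origin is the TCP and whose axes are the flange's). Camera axes: x right, y up, looking along -z (the intrinsics and any distortion apply to the point x, -y, -z); pixel columns grow to the right and rows downward; lengths in m; the calibration is good to about 2 mm. A picture is of the moment at which its call begins: read the wrist's pose just before it. There is no depth.
- env.hand_in(): hands the job in; it is judged then, once.
Trained networks look in a picture, given as the dict that the camera call returned (one of the last four; its "shot" number tells which), for a name from the list of things; names that differ only in an ending like _2 or _b are one class to them, and where a whole thing is asked for, a point or a joint stands for the part that bears it (a point fixed in the world has none). Each returns a list of dicts, best first, with "confidence" (0 to 1); they miss things now and then, are a little off and sometimes report something else, mostly with a low value. They report only what shows in the picture. A call takes as long as a camera call. They do not tell look-alikes from the thing itself.
- env.spot_in(thing, picture): "centre" ([x, y, z] in m, in world coordinates, good to about 4 mm: the middle of the surface that is visible of it).
- env.regions_of(thing, picture): "mask" (420x560 bool, what is visible of it).
- env.landmark_of(thing, picture): "centre" ([x, y, z] in m, in world coordinates, good to about 4 mm: a listed point, or the origin of a listed thing).
The state is a dict: "clock": time; "joint_pos": joint angles; "qvel": joint speeds; "tau": joint torques, N m; "tcp_pos": TCP position; "orientation": TCP orientation; "wrist_force": force on the tool from outside, world axes, zero at the start; "ft_torque": the same for the moment, N m; "finger_gap": finger opening in m; "grip_force": force on a finger pad.
Only numpy, scipy, OpenCV 4.12 (cv2) and the standard library are available. Lean on these libraries where they do the work, as an engineer would, in place of code of your own. Each camera call takes 0.05 s, during which the arm holds its last target. There are 200 camera calls.

## Working session

There is one attempt and no reset: what is moved stays moved. The work goes in short steps, Python scripts to look and compute and a tool call to move; the robot and the scene stay as the last step left them, time stands still between calls to the robot, and variables do not carry over. Pictures are saved under pics/ and viewed, at most 13 in all, crops included, and the job is handed in when it is done.

Besides the shell and the picture viewer there is one more tool, called after ">>>" as name(argument=value, ...), one argument or row to a line, values as JSON. move_arm: Moves the arm, as the interface text tells. Its arguments: {"type":"object","properties":{"targets":{"type":"array","items":{"type":"array"}},"squeeze":{"type":"number"}},"required":["targets"]}

```bash
mkdir -p pics; cat > h.py <<'E'
import numpy as np,cv2
from workcell import env
from scipy.spatial.transform import Rotation as R
def save(p,n): cv2.imwrite('pics/'+n,p['pixels'][:,:,::-1])
def rot(q): return R.from_quat([q[1],q[2],q[3],q[0]])
E
python3 - <<'E'
from h import *
np.set_printoptions(precision=3,suppress=True)
s=env.get_state();print(s)
for c in ['side','top']:
    p=env.read_camera(c);save(p,c+'0.png');print(c,p['fovy'],p['extrinsics'])
    for t in ['lantern','bail_grip','hook_seat','stand','keypad','cup','cover','screwdriver']:
        try: print(t,[(np.round(d['centre'],3),round(d['confidence'],2)) for d in env.landmark_of(t,p)])
        except Exception as e: print(t,e)
E
```

```text
{'clock': 0.0, 'joint_pos': array([-1.273,  0.314,  0.045,  1.304,  0.   ,  1.431]), 'qvel': array([ 0.   , -0.001, -0.001, -0.002,  0.   ,  0.001]), 'tau': array([ -0.   , -48.062,  29.854,   0.019,  -0.   ,  -0.   ]), 'tcp_pos': array([ 0.244, -0.52 ,  0.191]), 'orientation': array([-0.001,  0.976,  0.217, -0.   ]), 'wrist_force': array([-0.089,  0.09 , -0.112]), 'ft_torque': array([-0.011,  0.05 , -0.04 ]), 'grip_force': 0.0, 'finger_gap': 0.08550361134486527}
side 47.103562040011866 [[-0.946 -0.323  0.021  0.446]
 [ 0.19  -0.501  0.844 -0.231]
 [-0.263  0.803  0.535 -1.423]
 [ 0.     0.     0.     1.   ]]
lantern [(array([ 0.736,  0.162, -0.003]), 0.95), (array([0.333, 0.12 , 0.003]), 0.9), (array([0.579, 0.205, 0.003]), 0.89), (array([ 0.242,  0.36 , -0.004]), 0.82)]
bail_grip [(array([0.254, 0.434, 0.102]), 0.58), (array([0.728, 0.235, 0.102]), 0.54), (array([0.267, 0.153, 0.102]), 0.51)]
hook_seat [(array([ 0.518, -0.199,  0.243]), 0.89)]
stand [(array([ 0.516, -0.198, -0.002]), 0.65)]
keypad [(array([ 0.393,  0.005, -0.   ]), 0.66)]
cup [(array([ 0.534,  0.01 , -0.004]), 0.92
[... 217 characters left out ...]
.19  -0.516]
 [-0.19   0.004  0.982 -1.719]
 [ 0.     0.     0.     1.   ]]
lantern [(array([ 0.735,  0.16 , -0.001]), 0.96), (array([0.337, 0.128, 0.002]), 0.92), (array([0.238, 0.362, 0.002]), 0.79), (array([ 0.375, -0.392, -0.   ]), 0.73), (array([ 0.576,  0.207, -0.005]), 0.58)]
bail_grip [(array([0.263, 0.152, 0.096]), 0.63), (array([0.498, 0.21 , 0.098]), 0.6), (array([0.255, 0.433, 0.1  ]), 0.58), (array([0.732, 0.236, 0.102]), 0.52)]
hook_seat [(array([ 0.517, -0.192,  0.244]), 0.66)]
stand [(array([ 0.516, -0.195,  0.004]), 0.55)]
keypad [(array([0.392, 0.006, 0.001]), 0.78)]
cup [(array([ 0.538,  0.009, -0.002]), 0.64)]
cover []
screwdriver [(array([ 0.377, -0.392,  0.   ]), 0.68)]
```

View pics/top0.png

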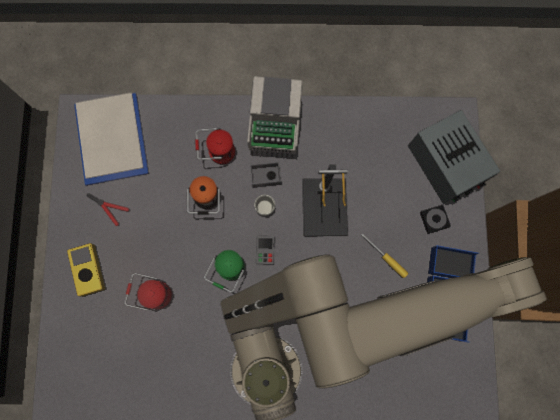

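View pics/side0.png

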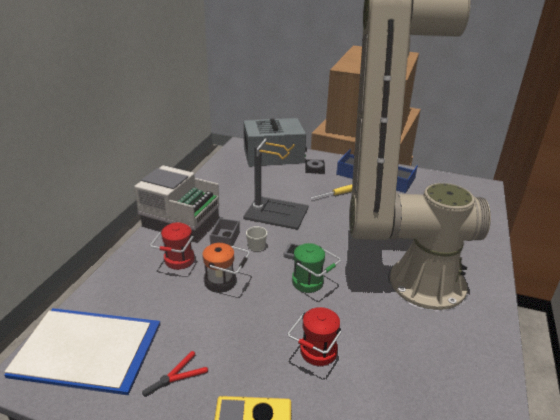

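```bash
cat >> h.py <<'E'
np.set_printoptions(precision=3,suppress=True)
def tool(yaw=0.,tilt=0.):
    "tool y along world x turned by yaw, tool x along +y; tilt>0: fingers point ahead"
    c,s=np.cos(tilt),np.sin(tilt)
    M=np.array([[0,1,0],[c,0,s],[s,0,-c]]).T
    return R.from_euler('z',yaw)*R.from_matrix(M)
def go(pos,Rt):
    s=env.get_state();R0=rot(s['orientation'])
    print('shift',np.round(1000*R0.inv().apply(np.array(pos)-s['tcp_pos']),1),'turn',np.round(np.degrees((R0.inv()*Rt).as_rotvec())/10,2))
E
python3 - <<'E'
from h import *
p=env.read_camera('wrist');print(p['mount'],p['fovy'],p['cx'],p['cy'],p['dist_coeffs'])
go([.40,.205,.32],tool(-.05))
E
```

```text
[[-0.     0.945  0.327  0.085]
 [ 1.     0.     0.     0.   ]
 [ 0.     0.327 -0.945 -0.181]
 [ 0.     0.     0.     1.   ]] 65.51687612195144 280.9029863975993 208.2248545949073 [-0.051  0.     0.     0.     0.   ]
shift [ 449.2 -591.1 -127.6] turn [ 0.    0.   -6.21]
```

>>> move_arm(
  targets=[
    [[0,0,-60],[0,0,0],-1],
    [[50,-60,-110],[0,0,-1],-1],
    [[90,-118,-128],[0,0,-2],-1],
    [[130,-175,-128],[0,0,-3],-1],
    [[170,-230,-128],[0,0,-4],1],
  ],
)

```text
clock: 1.58
tcp_pos: [0.2912, -0.2883, 0.3187]
orientation: [0.001, 0.842, 0.54, 0.0]
wrist_force: [1.3, 0.5, -1.0]
finger_gap: 0.0696
grip_force: 0.0
```

```bash
python3 - <<'E'
from h import *
print(env.get_state()['tcp_pos'])
go([.40,.205,.32],tool(-.05))
E
```

```text
[ 0.291 -0.288  0.319]
shift [ 493.7 -106.7   -1.9] turn [ 0.01  0.01 -2.18]
```

>>> move_arm(
  targets=[
    [[60,-13,0],[0,0,-0.5],1],
    [[120,-26,0],[0,0,-1],1],
    [[180,-39,0],[0,0,-1.5],1],
    [[240,-52,0],[0,0,-2.2],1],
    [[300,-65,0],[0,0,-2.2],1],
  ],
)

```text
clock: 2.2
tcp_pos: [0.3585, 0.0116, 0.3183]
orientation: [0.001, 0.725, 0.689, 0.0]
wrist_force: [1.3, -0.9, 0.5]
finger_gap: 0.0002
grip_force: 0.0
```

```bash
python3 - <<'E'
from h import *
print(env.get_state()['tcp_pos'])
go([.40,.205,.32],tool(-.05))
E
```

```text
[0.359 0.012 0.318]
shift [195.3  31.7  -1.7] turn [ 0.01  0.   -0.  ]
```

>>> move_arm(
  targets=[
    [[60,10,0],[0,0,0],1],
    [[120,20,0],[0,0,0],1],
    [[180,31,0],[0,0,0],1],
    [[195,32,0],[0,0,0],1],
    [[195,32,0],[0,0,0],1],
  ],
)

```text
clock: 2.82
tcp_pos: [0.3999, 0.2033, 0.3176]
orientation: [0.0, 0.724, 0.69, -0.001]
wrist_force: [-0.6, -0.4, 0.0]
finger_gap: -0.0002
grip_force: 0.0
```

```bash
python3 - <<'E'
from h import *
s=env.get_state();p=env.read_camera('wrist');save(p,'w1.png');print(s['tcp_pos'],s['qvel'])
for t in ['lantern','bail_grip']:
    print(t,[(np.round(d['centre'],3),round(d['confidence'],2)) for d in env.landmark_of(t,p)])
E
```

```text
[0.4   0.203 0.318] [-0.044 -0.022 -0.016  0.008 -0.006 -0.011]
lantern [(array([0.572, 0.208, 0.   ]), 0.74), (array([0.238, 0.359, 0.004]), 0.72), (array([0.335, 0.121, 0.002]), 0.69), (array([ 0.728,  0.156, -0.002]), 0.59)]
bail_grip [(array([0.73 , 0.235, 0.098]), 0.66), (array([0.501, 0.207, 0.1  ]), 0.57)]
```

View pics/w1.png

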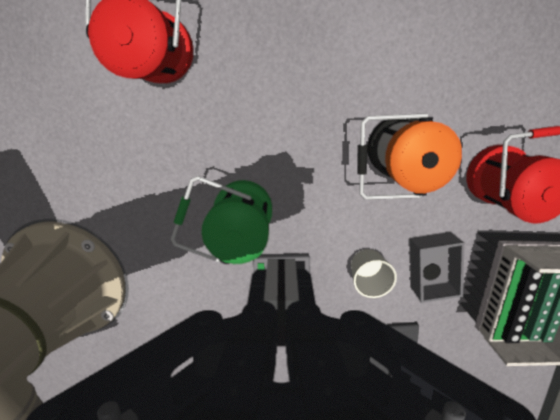

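```bash
cat >> h.py <<'E'
def proj(p,uv,z,s=None):
    "pixels -> world points on the plane at height z"
    f=210/np.tan(np.radians(p['fovy'])/2)
    K=np.array([[f,0,p['cx']],[0,f,p['cy']],[0,0,1]])
    n=cv2.undistortPoints(np.array(uv,float).reshape(-1,1,2),K,np.array(p['dist_coeffs']))[:,0]
    d=np.c_[n[:,0],-n[:,1],-np.ones(len(n))]
    if 'mount' in p:
        T=np.eye(4);T[:3,:3]=rot(s['orientation']).as_matrix();T[:3,3]=s['tcp_pos'];T=T@p['mount']
    else: T=np.linalg.inv(p['extrinsics'])
    D=d@T[:3,:3].T;o=T[:3,3]
    return o+D*((z-o[2])/D[:,2])[:,None]
E
python3 - <<'E'
from h import *
s=env.get_state();p=env.read_camera('wrist')
q=proj(p,[[366,119],[362,197],[362,159],[431,159]],.1,s);print(q)
print('head/top', proj(p,[[430,160]],.12,s))
print('yaw',np.arctan2(-(q[0]-q[1])[0],(q[0]-q[1])[1]))
c=p['pixels'][95:220,330:480];cv2.imwrite('pics/w2.png',cv2.resize(c,None,fx=5,fy=4.8,interpolation=2)[:600,:,::-1])
E
```

```text
[[0.505 0.255 0.1  ]
 [0.503 0.158 0.1  ]
 [0.501 0.207 0.1  ]
 [0.588 0.203 0.1  ]]
head/top [[0.578 0.206 0.12 ]]
yaw -0.02469236800615826
```

View pics/w2.png

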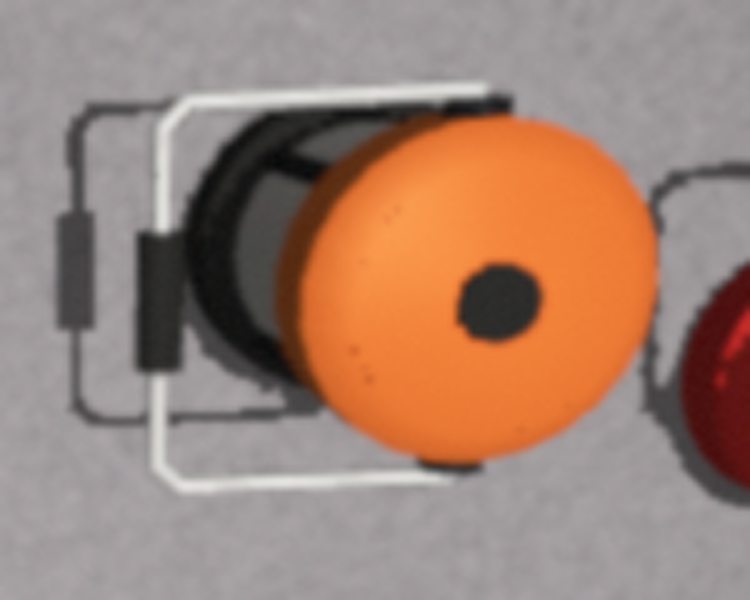

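```bash
python3 - <<'E'
from h import *
go([.419,.207,.142],tool(0,np.pi/4))
E
```

```text
shift [  6.6  18.4 176.2] turn [-4.5   0.12 -0.29]
```

>>> move_arm(
  targets=[
    [[2,4,36],[-0.9,0,0],1],
    [[3,8,72],[-1.8,0,-0.1],1],
    [[4,12,108],[-2.7,0.1,-0.2],1],
    [[5,16,144],[-3.6,0.1,-0.3],1],
    [[6.6,18.4,176],[-4.5,0.12,-0.29],1],
  ],
)

```text
clock: 3.65
tcp_pos: [0.4215, 0.2115, 0.1529]
orientation: [0.264, 0.658, 0.656, 0.259]
wrist_force: [1.1, -0.0, -1.2]
finger_gap: -0.0002
grip_force: 0.0
```

```bash
python3 - <<'E'
from h import *
s=env.get_state();print(s['tcp_pos'],s['joint_pos'],s['wrist_force'])
go([.490,.207,.071],tool(0,np.pi/4))
p=env.read_camera('wrist');save(p,'w3.png')
E
```

```text
[0.421 0.212 0.153] [ 0.565 -0.327 -1.009  0.217 -0.383  2.003] [ 1.088 -0.04  -1.213]
shift [ -3.8  -6.5 106.6] turn [-0.16  0.04  0.  ]
```

View pics/w3.png

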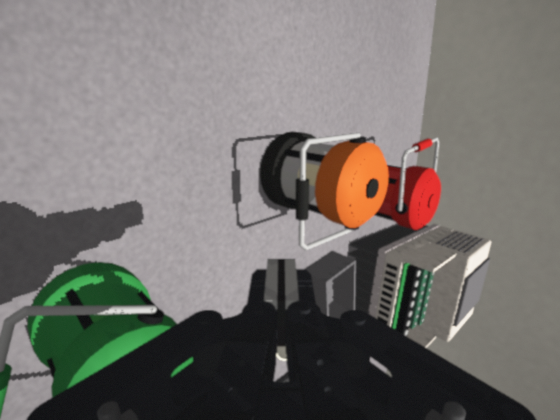

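>>> move_arm(
  targets=[
    [[-2,-3,30],[0,0,0],1],
    [[-4,-5,60],[-0.1,0,0],1],
    [[-4,-5,90],[-0.16,0,0],1],
    [[-4,-5,104],[-0.16,0,0],1],
    [[-4,-5,106],[-0.16,0,0],1],
  ],
)

```text
clock: 4.32
tcp_pos: [0.5021, 0.2197, 0.084]
orientation: [0.268, 0.659, 0.655, 0.254]
wrist_force: [-0.2, 0.3, -0.2]
finger_gap: -0.0002
grip_force: 0.0
```

```bash
python3 - <<'E'
from h import *
s=env.get_state();print(s['tcp_pos'],s['joint_pos'],s['wrist_force'])
R0=tool(0,np.pi/4)
for th in np.radians([0,15,30,45,60,75,88]):
    go([.5765-.075*np.cos(th)-.0028,.207,.1+.075*np.sin(th)-.0198],R0)
p=env.read_camera('wrist');save(p,'w4.png')
E
```

```text
[0.502 0.22  0.084] [ 0.471 -0.033 -1.026 -0.115 -0.336  1.926] [-0.179  0.263 -0.237]
shift [-12.7  -5.1   0.7] turn [-0.16  0.12  0.01]
shift [-13.   10.1 -11.6] turn [-0.16  0.12  0.01]
shift [-13.2  27.9 -19.6] turn [-0.16  0.12  0.01]
shift [-13.3  47.3 -22.7] turn [-0.16  0.12  0.01]
shift [-13.3  66.8 -20.7] turn [-0.16  0.12  0.01]
shift [-13.1  85.  -13.7] turn [-0.16  0.12  0.01]
shift [-13.  99.  -4.] turn [-0.16  0.12  0.01]
```

View pics/w4.png

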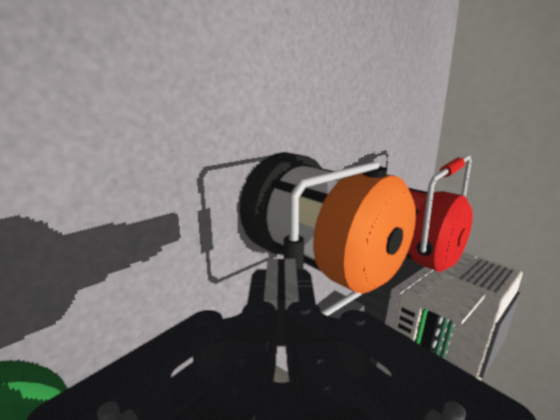

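```bash
cat >> h.py <<'E'
def pix(p,X,s=None):
    f=210/np.tan(np.radians(p['fovy'])/2)
    K=np.array([[f,0,p['cx']],[0,f,p['cy']],[0,0,1]])
    if 'mount' in p:
        T=np.eye(4);T[:3,:3]=rot(s['orientation']).as_matrix();T[:3,3]=s['tcp_pos'];T=np.linalg.inv(T@p['mount'])
    else: T=p['extrinsics']
    c=np.asarray(X)@T[:3,:3].T+T[:3,3]
    return cv2.projectPoints(c*[1,-1,-1],np.zeros(3),np.zeros(3),K,np.array(p['dist_coeffs']))[0][:,0]
E
python3 - <<'E'
from h import *
s=env.get_state();p=env.read_camera('wrist')
print('pivot',pix(p,[[.577,.2565,.1],[.577,.2065,.12]],s), 'tip',pix(p,[s['tcp_pos']],s))
for th in [-.25,-.1,0,.1,.2,.3]:
    g=[.577-.075*np.cos(th),.1+.075*np.sin(th)]
    print(th,pix(p,[[g[0],.2565,g[1]],[g[0],.2245,g[1]],[g[0],.2065,g[1]]],s).round().tolist())
E
```

```text
pivot [[375.483 168.32 ]
 [393.324 243.319]] tip [[280.229 242.191]]
-0.25 [[280.0, 182.0], [280.0, 233.0], [280.0, 259.0]]
-0.1 [[291.0, 187.0], [290.0, 239.0], [290.0, 266.0]]
0 [[300.0, 190.0], [299.0, 244.0], [298.0, 271.0]]
0.1 [[311.0, 193.0], [309.0, 248.0], [308.0, 276.0]]
0.2 [[324.0, 196.0], [321.0, 252.0], [319.0, 280.0]]
0.3 [[338.0, 198.0], [334.0, 255.0], [332.0, 284.0]]
```

```bash
python3 - <<'E'
from h import *
for tilt in (38,):
    R0=tool(0,np.radians(tilt));M=R0.as_matrix()
    G=np.array([.502,.209,.1]);go(G-.021*M[:,1]+.022*M[:,2],R0); print(G-.021*M[:,1]+.022*M[:,2])
E
```

```text
shift [-11.1 -12.4   9.3] turn [0.54 0.11 0.01]
[0.499 0.209 0.07 ]
```

>>> move_arm(
  targets=[
    [[-4,-8,2],[0.3,0,0],1],
    [[-11,-12,6],[0.54,0.1,0],1],
    [[-11,-12,9],[0.54,0.1,0],1],
  ],
)

```text
clock: 4.8
tcp_pos: [0.5, 0.2097, 0.0718]
orientation: [0.232, 0.668, 0.668, 0.231]
wrist_force: [-0.6, 0.5, -0.5]
finger_gap: -0.0001
grip_force: 0.0
```

```bash
python3 - <<'E'
from h import *
s=env.get_state();print(s['tcp_pos'],s['joint_pos'],s['wrist_force'])
R0=tool(0,np.radians(38));M=R0.as_matrix()
for th in np.radians([0,10,20,30,40,50,60,70,80,90]):
    G=np.array([.577-.075*np.cos(th),.209,.1+.075*np.sin(th)]);go(G-.016*M[:,1]+.022*M[:,2],R0)
p=env.read_camera('wrist')
print(pix(p,[s['tcp_pos'],s['tcp_pos']-.02*rot(s['orientation']).as_matrix()[:,2]],s))
c=p['pixels'][130:330,180:440];cv2.imwrite('pics/w5.png',cv2.resize(c,None,fx=3,fy=3,interpolation=2)[:,:,::-1])
E
```

```text
[0.5   0.21  0.072] [ 0.402 -0.035 -0.98  -0.001 -0.245  1.893] [-0.587  0.512 -0.529]
shift [-0.7  2.9  1. ] turn [0.02 0.01 0.  ]
shift [-0.7 11.9 -8.5] turn [0.02 0.01 0.  ]
shift [ -0.8  22.4 -16.3] turn [0.02 0.01 0.  ]
shift [ -0.8  34.  -22.2] turn [0.02 0.01 0.  ]
shift [ -0.8  46.6 -26. ] turn [0.02 0.01 0.  ]
shift [ -0.8  59.5 -27.5] turn [0.02 0.01 0.  ]
shift [ -0.8  72.6 -26.8] turn [0.02 0.01 0.  ]
shift [ -0.8  85.3 -23.8] turn [0.02 0.01 0.  ]
shift [ -0.8  97.3 -18.6] turn [0.02 0.01 0.  ]
shift [ -0.8 108.3 -11.5] turn [0.02 0.01 0.  ]
[[280.082 242.123]
 [279.959 257.55 ]]
```

View pics/w5.png

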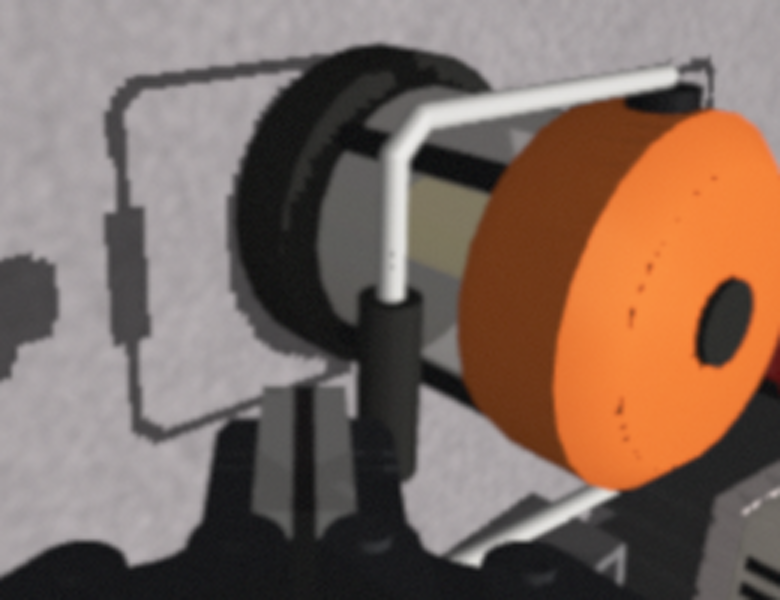

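```bash
python3 - <<'E'
from h import *
s=env.get_state();p=env.read_camera('side')
M=rot(s['orientation']).as_matrix();t=s['tcp_pos']
q=pix(p,[t,t-.02*M[:,2],t-.04*M[:,2],[.502,.207,.1]]);print(q)
x0,y0=(q[0]-[60,60]).astype(int)
img=p['pixels'][:,:,::-1][y0:y0+110,x0:x0+130].copy()
img=cv2.resize(img,None,fx=5.4,fy=5.4,interpolation=2)
for k,(u,v) in enumerate((q-[x0,y0]+.5)*5.4): cv2.circle(img,(int(u),int(v)),3,[(0,0,255),(0,255,0),(255,0,0),(255,0,255)][k],-1)
cv2.imwrite('pics/s2.png',img)
E
```

```text
[[243.3   269.573]
 [247.338 266.214]
 [251.448 262.794]
 [242.777 260.747]]
```

View pics/s2.png

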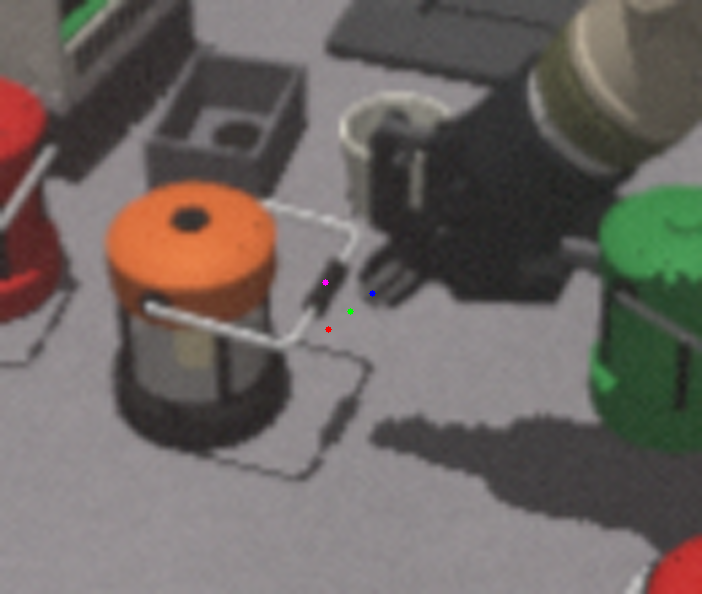

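>>> move_arm(
  targets=[
    [[0,-6,0],[0,0,0],1],
    [[0,-6,12],[0,0,0],1],
    [[0,-6,24],[0,0,0],1],
    [[0,-6,32],[0,0,0],1],
    [[0,-6,32],[0,0,0],1],
  ],
)

```text
clock: 5.52
tcp_pos: [0.5138, 0.21, 0.0403]
orientation: [0.231, 0.668, 0.669, 0.229]
wrist_force: [0.2, 0.1, 0.2]
finger_gap: -0.0002
grip_force: 0.0
```

```bash
python3 - <<'E'
from h import *
s=env.get_state();print(s['tcp_pos'],s['joint_pos'],s['wrist_force'])
R0=tool(0,np.radians(38));M=R0.as_matrix()
for th in np.radians([0,10,20,30,40,50,60,70,80,90]):
    G=np.array([.577-.075*np.cos(th),.209,.1+.075*np.sin(th)]);go(G-.018*M[:,1]+.053*M[:,2],R0)
p=env.read_camera('wrist')
c=p['pixels'][130:330,180:440];cv2.imwrite('pics/w6.png',cv2.resize(c,None,fx=3,fy=3,interpolation=2)[:,:,::-1])
E
```

```text
[0.514 0.21  0.04 ] [ 0.386  0.058 -0.999 -0.113 -0.236  1.879] [0.232 0.095 0.225]
shift [-1.   9.4 -1.3] turn [0.   0.01 0.01]
shift [ -1.1  18.4 -10.9] turn [0.   0.01 0.01]
shift [ -1.1  28.8 -18.7] turn [0.   0.01 0.01]
shift [ -1.2  40.5 -24.7] turn [0.   0.01 0.01]
shift [ -1.2  53.  -28.5] turn [0.   0.01 0.01]
shift [ -1.2  65.9 -30.1] turn [0.   0.01 0.01]
shift [ -1.3  79.  -29.4] turn [0.   0.01 0.01]
shift [ -1.3  91.7 -26.5] turn [0.   0.01 0.01]
shift [ -1.3 103.8 -21.3] turn [0.   0.01 0.01]
shift [ -1.3 114.7 -14.2] turn [0.   0.01 0.01]
```

View pics/w6.png

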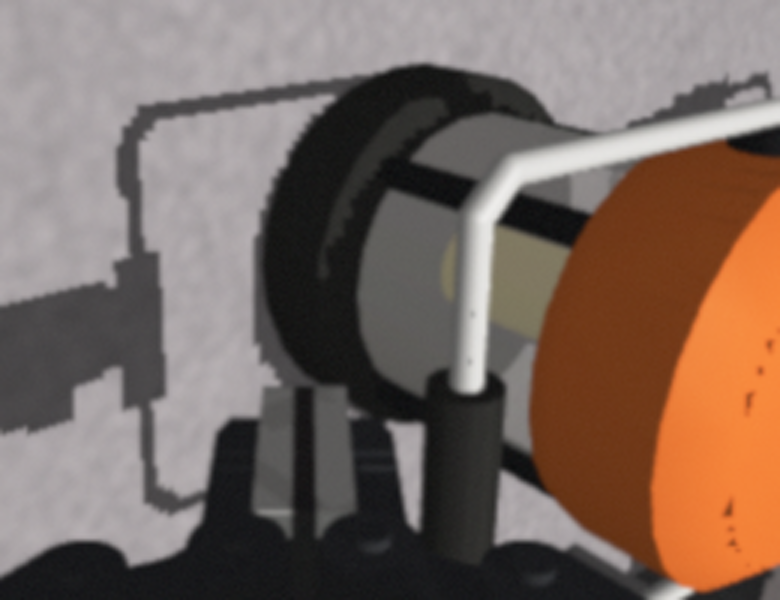

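>>> move_arm(
  targets=[
    [[-1,9,-1],[0,0,0],1],
    [[-1,16,-8],[0,0,0],1],
    [[-1,24,-15],[0,0,0],1],
    [[-1,33,-21],[0,0,0],1],
    [[-1,40,-24.5],[0,0,0],1],
  ],
)

```text
clock: 6.2
tcp_pos: [0.5312, 0.2096, 0.0868]
orientation: [0.232, 0.668, 0.669, 0.231]
wrist_force: [-2.1, -0.4, 0.9]
finger_gap: 0.0
grip_force: 0.8
```

```bash
cat > ang.py <<'E'
from h import *
import sys
s=env.get_state();print(s['clock'],s['tcp_pos'],s['wrist_force'])
R0=tool(0,np.radians(38));M=R0.as_matrix()
for th in np.radians([30,40,50,60,70,80,90]):
    G=np.array([.577-.075*np.cos(th),.209,.1+.075*np.sin(th)]);go(G-.018*M[:,1]+.053*M[:,2],R0)
for c in ('wrist','side','top'):
    p=env.read_camera(c)
    print(c,[(d['centre'],round(d['confidence'],2)) for d in env.landmark_of('bail_grip',p) if np.hypot(d['centre'][0]-.55,d['centre'][1]-.207)<.08])
    print('   lant',[d['centre'] for d in env.landmark_of('lantern',p) if np.hypot(d['centre'][0]-.577,d['centre'][1]-.207)<.06])
E
python3 ang.py
```

```text
6.2 [0.531 0.21  0.087] [-2.107 -0.435  0.917]
shift [-0.6 -1.9  1.3] turn [0.02 0.   0.01]
shift [-0.6 10.6 -2.5] turn [0.02 0.   0.01]
shift [-0.6 23.6 -4.1] turn [0.02 0.   0.01]
shift [-0.7 36.6 -3.4] turn [0.02 0.   0.01]
shift [-0.7 49.4 -0.4] turn [0.02 0.   0.01]
shift [-0.7 61.4  4.8] turn [0.02 0.   0.01]
shift [-0.7 72.3 11.9] turn [0.02 0.   0.01]
wrist [([0.5196, 0.2086, 0.1379], 0.58)]
   lant [[0.5717, 0.2115, 0.0028]]
side [([0.5169, 0.2101, 0.1344], 0.5)]
   lant [[0.58, 0.2095, 0.0041]]
top [([0.5142, 0.2105, 0.1362], 0.63)]
   lant [[0.5751, 0.2082, 0.0012]]
```

>>> move_arm(
  targets=[
    [[0,6,-1],[0,0,0],1],
    [[0,14,-3],[0,0,0],1],
    [[0,22,-4],[0,0,0],1],
    [[0,30,-4],[0,0,0],1],
    [[0,36,-3.4],[0,0,0],1],
  ],
)

```text
clock: 7.28
tcp_pos: [0.5577, 0.2095, 0.111]
orientation: [0.232, 0.668, 0.669, 0.231]
wrist_force: [-1.8, -0.1, -0.0]
finger_gap: 0.0003
grip_force: 0.6
```

```bash
python3 ang.py
```

```text
7.275 [0.558 0.209 0.111] [-1.778 -0.11  -0.006]
shift [ -0.4 -37.7   4. ] turn [0.02 0.   0.01]
shift [ -0.4 -25.2   0.2] turn [0.02 0.   0.01]
shift [ -0.5 -12.2  -1.4] turn [0.02 0.   0.01]
shift [-0.5  0.9 -0.7] turn [0.02 0.   0.01]
shift [-0.5 13.6  2.3] turn [0.02 0.   0.01]
shift [-0.5 25.6  7.5] turn [0.02 0.   0.01]
shift [-0.6 36.6 14.6] turn [0.02 0.   0.01]
wrist [([0.5451, 0.2082, 0.1652], 0.69)]
   lant [[0.574, 0.2097, 0.0093]]
side [([0.5415, 0.2104, 0.1595], 0.66)]
   lant [[0.5811, 0.2075, 0.0089]]
top [([0.5379, 0.2111, 0.1654], 0.38)]
   lant [[0.579, 0.211, -0.0005]]
```

>>> move_arm(
  targets=[
    [[0,7,0],[0,0,0],1],
    [[0,14,2.5],[0,0,0],1],
    [[0,21,5.5],[0,0,0],1],
    [[0,29,9.5],[0,0,0],1],
    [[0,35,13.5],[0,0,0],1],
  ],
)

```text
clock: 8.35
tcp_pos: [0.5935, 0.2095, 0.1214]
orientation: [0.231, 0.668, 0.669, 0.23]
wrist_force: [-0.6, -0.8, -0.5]
finger_gap: 0.0002
grip_force: 0.2
```

>>> move_arm(
  targets=[
    [[0,0,0],[0,0,0],1],
    [[0,0,0],[0,0,0],1],
  ],
)

```text
clock: 8.6
tcp_pos: [0.5924, 0.2094, 0.1209]
orientation: [0.231, 0.668, 0.669, 0.23]
wrist_force: [-0.0, 0.5, 0.4]
finger_gap: -0.0002
grip_force: 0.0
```

```bash
python3 ang.py
```

```text
8.6 [0.592 0.209 0.121] [-0.025  0.51   0.383]
shift [ -0.2 -71.1  -9.7] turn [0.01 0.01 0.01]
shift [ -0.3 -58.6 -13.5] turn [0.01 0.01 0.01]
shift [ -0.3 -45.6 -15.1] turn [0.01 0.01 0.01]
shift [ -0.3 -32.5 -14.4] turn [0.01 0.01 0.01]
shift [ -0.4 -19.8 -11.4] turn [0.01 0.01 0.01]
shift [-0.4 -7.8 -6.3] turn [0.01 0.01 0.01]
shift [-0.4  3.2  0.8] turn [0.01 0.01 0.01]
wrist [([0.5782, 0.2083, 0.1763], 0.76)]
   lant [[0.5713, 0.2114, -0.0018]]
side [([0.5735, 0.2105, 0.1731], 0.47)]
   lant [[0.5764, 0.2096, 0.0036]]
top []
   lant [[0.5785, 0.2081, -0.0019]]
```

>>> move_arm(
  targets=[
    [[0,-5,0],[0,0,0],1],
    [[0,-6,-40],[0,0,0],1],
    [[0,-6,-90],[0,0,0],1],
    [[0,-6,-120],[0,0,0],0],
    [[0,-6,-120],[0,0,0],0],
  ],
)

```text
clock: 9.68
tcp_pos: [0.5141, 0.2103, 0.2146]
orientation: [0.232, 0.667, 0.669, 0.232]
wrist_force: [-0.6, -0.8, 0.5]
finger_gap: 0.0359
grip_force: 0.0
```

```bash
python3 - <<'E'
from h import *
s=env.get_state();print(s['tcp_pos'],s['joint_pos'],s['finger_gap'])
go([.576,.2095,.235],tool(0,0))
p=env.read_camera('wrist')
for t in ('bail_grip','lantern','hook_seat'):print(t,[(d['centre'],round(d['confidence'],2)) for d in env.landmark_of(t,p)])
E
```

```text
[0.514 0.21  0.215] [ 0.386 -0.212 -0.709  0.442 -0.235  1.877] 0.035948891739376786
shift [-1.  61.2 22.4] turn [ 3.83 -0.    0.01]
bail_grip [([0.5789, 0.2073, 0.1787], 0.82), ([0.7289, 0.2357, 0.0958], 0.76)]
lantern [([0.7323, 0.1567, 0.0029], 0.81), ([0.5801, 0.206, 0.1799], 0.51)]
hook_seat [([0.5352, 0.0111, -0.0014], 0.41)]
```

>>> move_arm(
  targets=[
    [[0,12,4],[1,0,0],-0.3],
    [[0,26,9],[2,0,0],-0.3],
    [[-1,42,15],[3,0,0],-0.3],
    [[-1,61,22],[3.83,0,0],-0.3],
    [[-1,61,22],[3.83,0,0],-0.3],
  ],
)

```text
clock: 10.5
tcp_pos: [0.5804, 0.2076, 0.2237]
orientation: [-0.004, 0.708, 0.706, -0.007]
wrist_force: [-0.3, -0.2, -0.4]
finger_gap: 0.0554
grip_force: 0.0
```

```bash
python3 - <<'E'
from h import *
s=env.get_state();print(s['tcp_pos'],s['finger_gap'])
go([.5765,.2085,.1145],tool(0,0))
for c in('wrist','top','side'):
    p=env.read_camera(c)
    for t in ('bail_grip','hook_seat','lantern'):print(c,t,[(d['centre'],round(d['confidence'],2)) for d in env.landmark_of(t,p)][:4])
    if c=='top':
        # hook direction: yellow hooks and the stand base edges
        hsv=cv2.cvtColor(p['pixels'],cv2.COLOR_RGB2HSV)[150:250,290:360]
        m=cv2.inRange(hsv,(15,120,80),(35,255,255))
        n,l,st,ce=cv2.connectedComponentsWithStats(m)
        for k in range(1,n):
            if st[k,4]>8:
                v,u=np.where(l==k);e=[u[v<v.min()+3].mean()+290,v.min()+150],[u[v>v.max()-3].mean()+290,v.max()+150]
                print('hook',e,proj(p,e,.25).round(4).tolist(),st[k,4])
E
```

```text
[0.58  0.208 0.224] 0.05538016112313756
shift [  1.4  -2.3 109.2] turn [-0.08  0.03 -0.01]
wrist bail_grip [([0.5792, 0.2064, 0.1779], 0.95), ([0.73, 0.2335, 0.097], 0.65)]
wrist hook_seat []
wrist lantern [([0.5733, 0.2113, -0.0019], 0.98), ([0.7313, 0.1565, 0.0012], 0.67), ([0.3347, 0.1216, 0.0018], 0.61)]
top bail_grip [([0.7283, 0.2331, 0.1012], 0.67)]
top hook_seat [([0.5159, -0.1943, 0.2445], 0.56), ([0.3927, 0.0052, 0.0033], 0.19)]
top lantern [([0.3356, 0.1248, 0.0004], 0.81), ([0.239, 0.3618, 0.001], 0.72), ([0.7362, 0.1581, -0.0009], 0.69), ([0.5776, 0.2086, -0.0004], 0.49)]
hook ([np.float64(342.5), np.int64(173)], [np.float64(344.2857142857143), np.int64(205)]) [[0.5945, -0.2263, 0.25], [0.497, -0.2298, 0.25]] 75
hook ([np.float64(322.5), np.int64(174)], [np.float64(323.875), np.int64(205)]) [[0.5908, -0.1665, 0.25], [0.4965, -0.1695, 0.25]] 80
side bail_grip [([0.2696, 0.1548, 0.103], 0.7), ([0.5746, 0.2117, 0.1748], 0.69), ([0.2557, 0.4367, 0.103], 0.6), ([0.7278, 0.2331, 0.1001], 0.43)]
side hook_seat [([0.5139, -0.2019, 0.2442], 0.89)]
side lantern [([0.7366, 0.1635, -0.0011], 0.97), ([0.3344, 0.1212, 0.0], 0.82), ([0.2424, 0.3576, -0.0024], 0.73), ([0.5789, 0.2077, 0.001], 0.6)]
```

>>> move_arm(
  targets=[
    [[1,-3,30],[0,0,0],-0.3],
    [[1,-3,60],[0,0,0],-0.3],
    [[1,-3,90],[-0.08,0,0],-0.3],
    [[1,-3,108],[-0.08,0,0],-0.3],
    [[1,-3,108],[-0.08,0,0],-0.3],
  ],
)

```text
clock: 11.72
tcp_pos: [0.5705, 0.2092, 0.1229]
orientation: [0.004, 0.707, 0.708, 0.002]
wrist_force: [0.3, -0.2, -0.5]
finger_gap: 0.0553
grip_force: 0.0
```

```bash
python3 - <<'E'
from h import *
s=env.get_state();print(s['tcp_pos'],s['wrist_force'],s['finger_gap'])
p=env.read_camera('wrist')
for t in ('bail_grip','lantern'):print(t,[(d['centre'],round(d['confidence'],2)) for d in env.landmark_of(t,p)][:2])
c=p['pixels'][130:330,150:410];cv2.imwrite('pics/w7.png',cv2.resize(c,None,fx=3,fy=3,interpolation=2)[:,:,::-1])
E
```

```text
[0.571 0.209 0.123] [ 0.34  -0.213 -0.459] 0.05530732628997645
bail_grip [([0.7272, 0.2338, 0.1003], 0.96), ([0.5776, 0.2077, 0.1783], 0.94)]
lantern [([0.3353, 0.1195, 0.0033], 0.91), ([0.573, 0.2099, 0.0001], 0.68)]
```

View pics/w7.png

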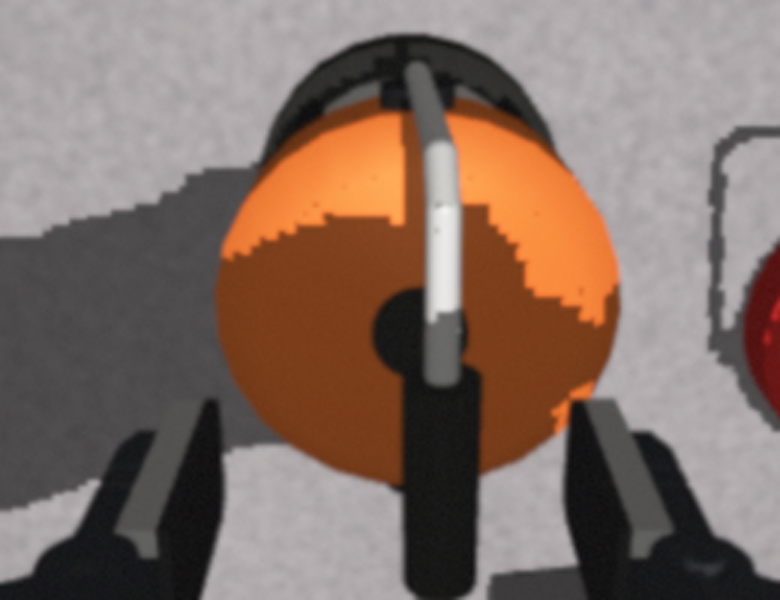

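>>> move_arm(
  targets=[
    [[-1,6,6],[0,0,0],-0.3],
    [[-1,6,6],[0,0,0],0.2],
    [[-1,6,6],[0,0,0],0.5],
    [[-1,6,6],[0,0,0],1],
    [[-1,6,6],[0,0,0],1],
  ],
  squeeze=40,
)

```text
clock: 12.5
tcp_pos: [0.5781, 0.2085, 0.1184]
orientation: [0.004, 0.707, 0.708, 0.003]
wrist_force: [-0.3, -0.3, 0.5]
finger_gap: 0.0106
grip_force: 38.9
```

>>> move_arm(
  targets=[
    [[0,0,0],[0,0,0],1],
    [[0,0,0],[0,0,0],1],
  ],
)

```text
clock: 12.75
tcp_pos: [0.5782, 0.2084, 0.1184]
orientation: [0.004, 0.707, 0.708, 0.003]
wrist_force: [0.2, -0.3, 1.0]
finger_gap: 0.0107
grip_force: 39.0
```

```bash
python3 - <<'E'
from h import *
s=env.get_state();print(s['tcp_pos'],s['orientation'],s['wrist_force'],s['ft_torque'],s['finger_gap'],s['grip_force'])
for c in('wrist','side'):
    p=env.read_camera(c)
    for t in ('bail_grip','lantern'):print(t,[(d['centre'],round(d['confidence'],2)) for d in env.landmark_of(t,p)][:4])
E
```

```text
[0.578 0.208 0.118] [0.004 0.707 0.708 0.003] [ 0.245 -0.325  1.002] [-0.049  0.006  0.037] 0.010727400635570978 38.95337641239166
bail_grip [([0.5767, 0.2077, 0.1792], 0.76), ([0.7273, 0.2371, 0.0959], 0.66)]
lantern [([0.5722, 0.2098, -0.0013], 0.91), ([0.3337, 0.121, 0.0029], 0.91), ([0.7307, 0.1558, -0.0013], 0.59)]
bail_grip [([0.5775, 0.2086, 0.1747], 0.68), ([0.2546, 0.432, 0.1013], 0.61), ([0.7268, 0.2336, 0.0978], 0.42)]
lantern [([0.577, 0.2064, -0.0001], 0.89), ([0.7327, 0.1617, 0.0003], 0.74), ([0.5135, -0.1987, 0.2439], 0.68), ([0.3329, 0.1205, 0.0016], 0.66)]
```

>>> move_arm(
  targets=[
    [[0,0,-8],[0,0,0],1],
    [[0,0,-25],[0,0,0],1],
    [[0,0,-55],[0,0,0],1],
    [[0,0,-85],[0,0,0],1],
    [[0,0,-113],[0,0,0],1],
  ],
)

```text
clock: 13.68
tcp_pos: [0.5761, 0.2086, 0.2313]
orientation: [0.004, 0.707, 0.708, 0.002]
wrist_force: [-0.9, 0.1, -5.3]
finger_gap: 0.0105
grip_force: 39.2
```

>>> move_arm(
  targets=[
    [[0,0,0],[0,0,0],1],
    [[0,0,0],[0,0,0],1],
  ],
)

```text
clock: 13.92
tcp_pos: [0.5761, 0.2086, 0.2294]
orientation: [0.004, 0.707, 0.708, 0.002]
wrist_force: [0.3, -0.4, -6.4]
finger_gap: 0.0106
grip_force: 39.2
```

```bash
python3 - <<'E'
from h import *
s=env.get_state();print(s['tcp_pos'],s['orientation'],s['wrist_force'],s['ft_torque'],s['finger_gap'],s['grip_force'])
go([.41,-.2,.24],tool(.034,0))
for c in('wrist','side'):
    p=env.read_camera(c)
    for t in ('bail_grip','lantern'):print(t,[(d['centre'],round(d['confidence'],2)) for d in env.landmark_of(t,p)][:4])
E
```

```text
[0.576 0.209 0.229] [0.004 0.707 0.708 0.002] [ 0.292 -0.439 -6.366] [-0.013  0.095  0.015] 0.010605896603941197 39.1653174161911
shift [-408.4 -166.6  -10.8] turn [ 0.04  0.02 -0.19]
bail_grip [([0.5743, 0.2069, 0.2899], 0.66), ([0.729, 0.2357, 0.0969], 0.6)]
lantern [([0.7341, 0.1551, 0.0011], 0.7), ([0.5701, 0.2106, 0.1104], 0.62), ([0.3356, 0.1235, 0.0027], 0.56)]
bail_grip [([0.2566, 0.4319, 0.1045], 0.73), ([0.2686, 0.1567, 0.1009], 0.72), ([0.5769, 0.2127, 0.2875], 0.64), ([0.7299, 0.237, 0.1002], 0.6)]
lantern [([0.5756, 0.2094, 0.1132], 0.94), ([0.3343, 0.1218, 0.0016], 0.75), ([0.7361, 0.162, -0.0003], 0.67)]
```

>>> move_arm(
  targets=[
    [[-10,-4,0],[0,0,0],1],
    [[-32,-13,-2],[0,0,0],1],
    [[-64,-26,-5],[0,0,0],1],
    [[-98,-40,-8],[0,0,0],1],
    [[-132,-54,-11],[0,0,-0.1],1],
  ],
)

```text
clock: 14.85
tcp_pos: [0.522, 0.0751, 0.2421]
orientation: [0.005, 0.7, 0.714, 0.003]
wrist_force: [0.9, -0.3, -4.8]
finger_gap: 0.0102
grip_force: 39.2
```

>>> move_arm(
  targets=[
    [[-34,-14,0],[0,0,0],1],
    [[-68,-28,0],[0,0,0],1],
    [[-102,-42,0],[0,0,0],1],
    [[-134,-55,0],[0,0,0],1],
    [[-160,-66,0],[0,0,-0.1],1],
  ],
)

```text
clock: 15.48
tcp_pos: [0.4588, -0.0862, 0.2419]
orientation: [0.005, 0.694, 0.72, 0.003]
wrist_force: [0.4, 0.4, -6.0]
finger_gap: 0.0104
grip_force: 39.2
```

```bash
python3 - <<'E'
from h import *
s=env.get_state();print(s['tcp_pos'],s['orientation'],s['wrist_force'],s['finger_gap'])
go([.41,-.2,.235],tool(.034,0))
E
```

```text
[ 0.459 -0.086  0.242] [0.005 0.694 0.72  0.003] [ 0.429  0.403 -5.952] 0.010416763541062576
shift [-112.   -52.9    6.7] turn [0.06 0.02 0.01]
```

>>> move_arm(
  targets=[
    [[-32,-15,2],[0,0,0],1],
    [[-62,-29,3],[0,0,0],1],
    [[-88,-41,5],[0,0,0],1],
    [[-105,-49,6],[0.06,0,0],1],
    [[-112,-53,6],[0.06,0,0],1],
  ],
)

```text
clock: 16.1
tcp_pos: [0.4107, -0.1993, 0.2354]
orientation: [0.001, 0.695, 0.719, -0.001]
wrist_force: [0.4, 0.4, -6.0]
finger_gap: 0.0103
grip_force: 39.2
```

>>> move_arm(
  targets=[
    [[0,0,0],[0,0,0],1],
    [[0,0,0],[0,0,0],1],
    [[0,0,0],[0,0,0],1],
  ],
)

```text
clock: 16.48
tcp_pos: [0.4114, -0.1978, 0.2354]
orientation: [0.001, 0.694, 0.72, -0.001]
wrist_force: [-0.0, -0.7, -5.0]
finger_gap: 0.0107
grip_force: 39.2
```

```bash
cat > st.py <<'E'
from h import *
s=env.get_state();M=rot(s['orientation']).as_matrix()
print(s['clock'],'tcp',s['tcp_pos'],s['orientation'],'F',s['wrist_force'],'gap',s['finger_gap'],'grasp pt',s['tcp_pos']-.0566*M[:,2])
for c in('wrist','side','top'):
    p=env.read_camera(c)
    for t in ('bail_grip','hook_seat'):print(c,t,[(d['centre'],round(d['confidence'],2)) for d in env.landmark_of(t,p) if d['centre'][1]<-.1])
E
python3 st.py
python3 - <<'E'
from h import *
s=env.get_state();p=env.read_camera('wrist')
img=p['pixels']
hsv=cv2.cvtColor(img,cv2.COLOR_RGB2HSV);m=cv2.inRange(hsv,(15,120,80),(35,255,255))
n,l,st,ce=cv2.connectedComponentsWithStats(m)
print([(st[k].tolist()) for k in range(1,n) if st[k,4]>15])
# predicted hook wire tips for seat guess
yaw=.034;c,sn=np.cos(yaw),np.sin(yaw)
for y in(.03,-.03):
    print(pix(p,[[.5165+x*c-y*sn,-.198+x*sn+y*c,.245+z] for x,z in((-.02,.019),(0,-.008),(.014,.009))],s).round(1).tolist())
save(p,'w8.png')
E
```

```text
16.475 tcp [ 0.411 -0.198  0.235] [ 0.001  0.694  0.72  -0.001] F [-0.033 -0.664 -5.007] gap 0.010732056778251092 grasp pt [ 0.411 -0.198  0.292]
wrist bail_grip [([0.4131, -0.1958, 0.2952], 0.83)]
wrist hook_seat []
side bail_grip [([0.4115, -0.1971, 0.2912], 0.38)]
side hook_seat [([0.5157, -0.1994, 0.2448], 0.69), ([0.515, -0.1973, -0.0014], 0.27)]
top bail_grip []
top hook_seat [([0.5164, -0.193, 0.2428], 0.89), ([0.3792, -0.3911, 0.0023], 0.25)]
[[288, 186, 13, 18, 120], [265, 189, 6, 8, 27], [441, 194, 119, 25, 1411], [423, 284, 137, 32, 1381], [219, 307, 10, 9, 38]]
[[447.8, 217.4], [459.1, 201.1], [499.9, 210.9]]
[[429.1, 316.1], [442.0, 289.3], [477.3, 304.7]]
```

View pics/w8.png

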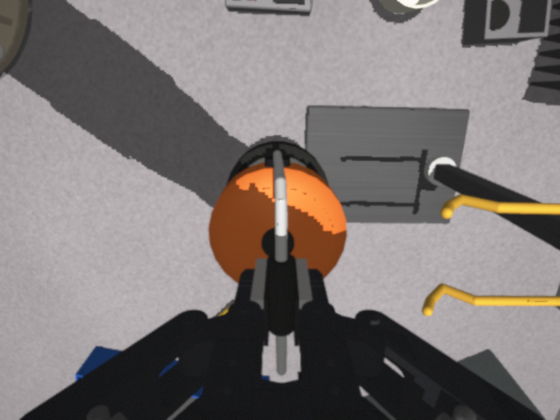

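>>> move_arm(
  targets=[
    [[0,10,8],[0,0,0],1],
    [[0,30,15],[0,0,0],1],
    [[-1,52,15],[0,0,0],1],
    [[-1,72,15],[0,0,0],1],
    [[-1,88,15],[0,0,0],1],
  ],
)

```text
clock: 17.6
tcp_pos: [0.5009, -0.196, 0.2193]
orientation: [0.0, 0.694, 0.72, -0.001]
wrist_force: [0.8, 0.6, -5.1]
finger_gap: 0.0107
grip_force: 39.2
```

>>> move_arm(
  targets=[
    [[0,8,0],[0,0,0],1],
    [[0,15,0],[0,0,0],1],
    [[0,17,0],[0,0,0],1],
    [[0,17,0],[0,0,0],1],
    [[0,17,0],[0,0,0],1],
  ],
)

```text
clock: 18.23
tcp_pos: [0.5157, -0.1957, 0.2205]
orientation: [0.001, 0.694, 0.72, -0.001]
wrist_force: [-0.1, -0.1, -5.6]
finger_gap: 0.0105
grip_force: 39.2
```

```bash
python3 st.py
```

```text
18.225 tcp [ 0.516 -0.196  0.22 ] [ 0.001  0.694  0.72  -0.001] F [-0.063 -0.146 -5.621] gap 0.010505326661941558 grasp pt [ 0.516 -0.196  0.277]
wrist bail_grip [([0.5154, -0.1966, 0.2783], 0.9)]
wrist hook_seat []
side bail_grip [([0.5143, -0.1949, 0.2754], 0.56), ([0.5159, -0.1959, 0.1008], 0.19)]
side hook_seat [([0.5188, -0.2, 0.2428], 0.82)]
top bail_grip []
top hook_seat []
```

>>> move_arm(
  targets=[
    [[0,0,6],[0,0,0],1],
    [[0,0,12],[0,0,0],1],
    [[0,0,18],[0,0,0],1],
    [[0,0,23],[0,0,0],1],
    [[0,0,25],[0,0,0],1],
  ],
)

```text
clock: 19.3
tcp_pos: [0.5159, -0.1956, 0.1947]
orientation: [0.0, 0.694, 0.72, -0.001]
wrist_force: [-0.1, 0.0, -5.2]
finger_gap: 0.0103
grip_force: 39.2
```

>>> move_arm(
  targets=[
    [[0,0,1],[0,0,0],1],
    [[0,0,2],[0,0,0],1],
    [[0,0,2],[0,0,0],1],
  ],
)

```text
clock: 19.68
tcp_pos: [0.5161, -0.1958, 0.1934]
orientation: [0.001, 0.694, 0.72, -0.001]
wrist_force: [0.0, 0.4, -4.4]
finger_gap: 0.0103
grip_force: 39.2
```

>>> move_arm(
  targets=[
    [[0,0,1],[0,0,0],1],
    [[0,0,1.5],[0,0,0],1],
    [[0,0,2],[0,0,0],1],
    [[0,0,2],[0,0,0],1],
  ],
)

```text
clock: 20.18
tcp_pos: [0.516, -0.1957, 0.1913]
orientation: [0.001, 0.694, 0.72, -0.001]
wrist_force: [0.2, 0.2, -6.1]
finger_gap: 0.0103
grip_force: 39.2
```

>>> move_arm(
  targets=[
    [[0,0,0.5],[0,0,0],1],
    [[0,0,1],[0,0,0],1],
    [[0,0,1],[0,0,0],1],
  ],
)

```text
clock: 20.55
tcp_pos: [0.516, -0.1957, 0.1902]
orientation: [0.001, 0.694, 0.72, -0.001]
wrist_force: [-0.6, -0.7, -4.8]
finger_gap: 0.0105
grip_force: 39.2
```

Weight still on the gripper; continuing in 1 mm steps.

>>> move_arm(
  targets=[
    [[0,0,0.5],[0,0,0],1],
    [[0,0,1],[0,0,0],1],
    [[0,0,1],[0,0,0],1],
  ],
)

```text
clock: 20.92
tcp_pos: [0.516, -0.1958, 0.1893]
orientation: [0.001, 0.694, 0.72, -0.001]
wrist_force: [-0.5, 0.1, -6.1]
finger_gap: 0.0106
grip_force: 39.2
```

```bash
python3 st.py
```

```text
20.925 tcp [ 0.516 -0.196  0.189] [ 0.001  0.694  0.72  -0.001] F [-0.546  0.112 -6.105] gap 0.01059557490850687 grasp pt [ 0.516 -0.196  0.246]
wrist bail_grip [([0.5177, -0.1967, 0.2486], 0.76)]
wrist hook_seat []
side bail_grip [([0.5167, -0.1929, 0.2447], 0.61)]
side hook_seat []
top bail_grip []
top hook_seat []
```

>>> move_arm(
  targets=[
    [[0,0,0.5],[0,0,0],1],
    [[0,0,1],[0,0,0],1],
    [[0,0,1],[0,0,0],1],
  ],
)

```text
clock: 21.75
tcp_pos: [0.5161, -0.1958, 0.1886]
orientation: [0.001, 0.694, 0.72, -0.001]
wrist_force: [-0.5, -0.8, -3.9]
finger_gap: 0.0104
grip_force: 39.4
```

>>> move_arm(
  targets=[
    [[0,0,0.3],[0,0,0],1],
    [[0,0,0.6],[0,0,0],1],
    [[0,0,0.6],[0,0,0],1],
  ],
)

```text
clock: 22.12
tcp_pos: [0.5163, -0.1958, 0.1883]
orientation: [0.001, 0.694, 0.72, -0.001]
wrist_force: [-2.0, 0.6, 2.8]
finger_gap: 0.0102
grip_force: 39.8
```

>>> move_arm(
  targets=[
    [[0,0,-0.1],[0,0,0],1],
    [[0,0,-0.1],[0,0,0],1],
    [[0,0,-0.1],[0,0,0],1],
    [[0,0,-0.1],[0,0,0],1],
    [[0,0,-0.1],[0,0,0],1],
  ],
)

```text
clock: 22.75
tcp_pos: [0.5162, -0.1959, 0.1881]
orientation: [0.001, 0.694, 0.72, -0.001]
wrist_force: [-1.5, 1.1, 5.8]
finger_gap: 0.0108
grip_force: 40.1
```

```bash
python3 st.py
```

```text
22.75 tcp [ 0.516 -0.196  0.188] [ 0.001  0.694  0.72  -0.001] F [-1.489  1.141  5.78 ] gap 0.010811853417257556 grasp pt [ 0.516 -0.196  0.245]
wrist bail_grip [([0.5169, -0.1983, 0.2489], 0.56)]
wrist hook_seat []
side bail_grip [([0.517, -0.1972, 0.2436], 0.63)]
side hook_seat [([0.5145, -0.2014, 0.2452], 0.87)]
top bail_grip []
top hook_seat []
```

>>> move_arm(
  targets=[
    [[0,0,-0.6],[0,0,0],1],
    [[0,0,-0.6],[0,0,0],1],
  ],
)

```text
clock: 23.45
tcp_pos: [0.5161, -0.1958, 0.1882]
orientation: [0.001, 0.694, 0.72, -0.001]
wrist_force: [-1.1, 0.7, 2.2]
finger_gap: 0.0107
grip_force: 40.0
```

>>> move_arm(
  targets=[
    [[0,0,-0.2],[0,0,0],1],
    [[0,0,-0.2],[0,0,0],1],
    [[0,0,-0.2],[0,0,0],1],
  ],
)

```text
clock: 23.82
tcp_pos: [0.516, -0.1958, 0.1883]
orientation: [0.001, 0.694, 0.72, -0.001]
wrist_force: [-0.8, -1.4, -1.2]
finger_gap: 0.0107
grip_force: 39.8
```

>>> move_arm(
  targets=[
    [[0,0,0],[0,0,0],0.6],
    [[0,0,0],[0,0,0],0.4],
    [[0,0,0],[0,0,0],0.2],
    [[0,0,0],[0,0,0],0.1],
    [[0,0,0],[0,0,0],0.1],
  ],
)

```text
clock: 24.45
tcp_pos: [0.5161, -0.1957, 0.1886]
orientation: [0.001, 0.694, 0.72, -0.001]
wrist_force: [0.0, -0.4, -0.4]
finger_gap: 0.0386
grip_force: 0.0
```

```bash
python3 st.py
```

```text
24.45 tcp [ 0.516 -0.196  0.189] [ 0.001  0.694  0.72  -0.001] F [ 0.011 -0.405 -0.368] gap 0.03857423103249205 grasp pt [ 0.516 -0.196  0.245]
wrist bail_grip [([0.5211, -0.1982, 0.2488], 0.9)]
wrist hook_seat []
side bail_grip [([0.517, -0.1967, 0.246], 0.47)]
side hook_seat [([0.5183, -0.2013, 0.2444], 0.78)]
top bail_grip []
top hook_seat []
```

>>> move_arm(
  targets=[
    [[0,0,-10],[0,0,0],0.1],
    [[0,0,-30],[0,0,0],0.1],
    [[0,0,-70],[0,0,0],0.1],
    [[0,0,-110],[0,0,0],0.1],
    [[0,0,-130],[0,0,0],0.1],
  ],
)

```text
clock: 25.52
tcp_pos: [0.5168, -0.1958, 0.322]
orientation: [0.003, 0.694, 0.72, -0.0]
wrist_force: [-0.3, 0.4, -0.5]
finger_gap: 0.0386
grip_force: 0.0
```

>>> move_arm(
  targets=[
    [[0,0,0],[0,0,0],0.1],
    [[0,0,0],[0,0,0],0.1],
    [[0,0,0],[0,0,0],0.1],
    [[0,0,0],[0,0,0],0.1],
    [[0,0,0],[0,0,0],0.1],
  ],
)

```text
clock: 26.15
tcp_pos: [0.5159, -0.1953, 0.3182]
orientation: [0.0, 0.694, 0.72, -0.001]
wrist_force: [-0.1, -1.1, 0.2]
finger_gap: 0.0385
grip_force: 0.0
```

```bash
python3 st.py; python3 - <<'E'
from h import *
p=env.read_camera('side')
for t in ('lantern','keypad','cup','cover','screwdriver'):print(t,[(d['centre'],round(d['confidence'],2)) for d in env.landmark_of(t,p)])
E
```

```text
26.15 tcp [ 0.516 -0.195  0.318] [ 0.     0.694  0.72  -0.001] F [-0.15  -1.142  0.195] gap 0.03850875070112165 grasp pt [ 0.516 -0.195  0.375]
wrist bail_grip [([0.5177, -0.1945, 0.2488], 0.81)]
wrist hook_seat []
side bail_grip [([0.5123, -0.1925, 0.242], 0.52)]
side hook_seat [([0.5152, -0.1997, 0.2446], 0.73)]
top bail_grip []
top hook_seat []
lantern [([0.7352, 0.1598, 0.0005], 0.94), ([0.3368, 0.12, 0.0012], 0.91), ([0.5164, -0.195, 0.0712], 0.71), ([0.2404, 0.3605, -0.0045], 0.62)]
keypad [([0.3921, 0.0044, -0.0028], 0.58)]
cup [([0.5344, 0.0091, -0.0011], 0.64)]
cover [([0.6505, 0.0094, -0.0034], 0.79), ([0.5131, -0.2009, 0.2444], 0.54)]
screwdriver [([0.3778, -0.3924, -0.0018], 0.47)]
```

The lantern hangs at the seat with its underside at z ≈ 0.07, and the other things are where they were. I wait a moment for it to come to rest, then hand in.

>>> move_arm(
  targets=[
    [[0,0,0],[0,0,0],0.1],
    [[0,0,0],[0,0,0],0.1],
    [[0,0,0],[0,0,0],0.1],
    [[0,0,0],[0,0,0],0.1],
    [[0,0,0],[0,0,0],0.1],
  ],
)

```text
clock: 27.52
tcp_pos: [0.5161, -0.1954, 0.3186]
orientation: [0.001, 0.694, 0.72, -0.001]
wrist_force: [0.7, -0.1, -0.2]
finger_gap: 0.0384
grip_force: 0.0
```

```bash
python3 -c "
from workcell import env
print(env.hand_in())"
```

```text
the job is handed in; nothing more can be done
None
```

The orange lantern hangs by its bail from the stand's hooks, let go, with the other things where they were; I handed the job in at about 27.5 s, no verdict came back, and the hook load, read from the wrist force, came close to the 12 N limit (about 11.5 N) before I eased it off.

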